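# Lock a vial into the bench mixer with a quick-release pin

### The arm

A 6-joint arm with a two-finger parallel gripper is mounted at the origin on a cart in front of the work surface, level with it; the furniture and walls round the work are solid. World frame = base frame: x ahead of the robot, y to its left, z up, the work surface at z = 0. Lengths are in m, angles in rad, forces in N, time in s.
With the tool pointing down it reaches from about 0.375 to 0.975 m from the base axis. Payload 3.8 kg.
Tool frame: the origin (TCP) lies midway between the tips of the shut fingers; the grasp point (between the pads) lies 19 mm behind it; z points along the fingers, y is the direction in which the jaws open and shut (so a half turn about z gives the same grasp; the last joint's range is limited). The gripper opens to 85 mm and grips with 20 to 120 N. Pads are 22 mm wide; open, the fingers measure 114 mm over their backs; the gripper's body (76 mm by 85 mm) begins 54 mm behind the grasp point. The pads swing forward as they close: fully open they stand 13 mm farther back than shut.
Start: joints at [-1.179, 0.264, 1.604, -0, 1.274, -0.037], TCP at [0.281, -0.614, 0.231] pointing down, gripper open.
Joint ranges: [-2.63, 2.63], [-0.94, 2.18], [0.31, 2.57], [-1.31, 4.45], [0, 2.66], [-2.55, 2.55]. Speed limits (rad/s): [2.57, 2.57, 3.14, 3.14, 3.14, 3.14].

### API

Orientations are given as a rotation vector (axis times angle).
In Python, from workcell import bot gives the robot as it stands.
- The arm moves only by the tool drive_tool, never from a script. Its argument "deltas" is a list of rows, each an object with "hand": the opening, from 0 (shut) to 1 (fully open); "offset": the shift along the world's x, y, z in cm, a list of three; "angular": the turn, a rotation vector about the world's x, y, z in degrees, a list of three. A call has 1 to 8 rows; each row is the pose to reach, as a shift and turn from the pose commanded when the call began; what a row does not reach only later rows make up. A row lasts 1/8 s, in which the tool goes at most 62.5 mm and 10.7 degrees, less where a joint would pass 70% of its speed; a pose out of reach is approached as far as the arm can. A call with a gripper value outside its range is refused whole. The fingers move at their own pace and stop on an object; "force" is the grip in N (left out, the last holds). Time passes only in rows, so rows that repeat a pose let the fingers close. It gives the time, the measured TCP pose, the force and the opening at its end, in the units of the state.
- bot.read_state(): the state, without advancing time (a new reading comes with each control period).
- bot.read_camera(name): name is "scene" or "top"; returns a dict with "frame" (480x640x3 uint8, blue, green, red), "mtx" (3x3 intrinsics, pixels), "k1" (the pictures are not rectified: a ray, as slopes to the right and down, at radius r is drawn at 1 + k1 r^2 times it, then the intrinsics apply), "R" (3x3) and "t" (3): a world point X has camera coordinates R X + t. Camera axes: x right, y down, z forward; pixel columns grow to the right and rows downward; lengths in m; the calibration is good to about 2 mm. A picture is of the moment at which its call begins. There is no depth.
- bot.finish_job(): hands the job in, once; it reports no verdict.
The state is a dict: "time": time; "q": joint angles; "joint_vel": joint speeds; "joint_torque": joint torques, N m; "tool_pos": TCP position; "tcp_rot": TCP orientation; "wrist_force": force on the tool from outside, world axes, zero at the start; "torque": the same for the moment, N m; "width": opening from 0.0 (shut) to 1.0 (fully open).
Only numpy, scipy, OpenCV 4.12 (cv2) and the standard library are available. Lean on these libraries where they do the work, as an engineer would, in place of code of your own. Each camera call takes 0.05 s, during which the arm holds its last target. There are 200 camera calls.

### The job

Get the bench mixer ready to run: stand the shorter of the two white vials from the left of the worktop upright in the three-sided pocket on its platform and let go, then swing the retaining bar fully shut so that its end lies in the fork. Then take the quick-release pin by its grip with the thumb button squeezed in, push it down through the aligned holes of fork and bar until its collar sits on the fork, and let go so that the button springs out and its catch locks under the fork. Leave the tall vial, the carton, the timer and the pen where they are.

Things in the scene. Friction and masses are not known exactly. Their poses are not given: they have to be found in the camera images.
- short_vial_mid (a point): The shorter white plastic vial with a plug lid, 103 mm tall, round, body diameter 34 mm (lid 38 mm, with a small tab), 0.06 kg, standing loose. This point is its centre, half-way up (51.5 mm above its foot); its z axis is the vial's own axis (up).
- tall_vial_mid (a point): The taller white plastic vial of the same kind, 139 mm tall, diameter 43 mm (lid 48 mm), a bystander. The point is its centre, half-way up.
- pocket_floor (a point): Centre of the floor of the pocket on the mixer's platform: 50 mm wide, 50 mm deep, aluminium walls 30 mm high at the back, left and right; open above and in front, where the bar closes it. Axes: x to the mixer's back, y to its left, z up.
- bar_pivot (a point): Axis of the vertical pivot of the retaining bar, at the bar's mid-height, at the platform's right front. The bar is a level aluminium strip 16 mm wide, 8 mm thick, its underside 32.5 mm above the platform; it ends in a square 34 mm tongue with a 19 mm hole 140 mm from the pivot.
- bar_knob (a point): Middle of the round black knob (diameter 18 mm, 28 mm high, upright) that stands on the bar, 90 mm from the pivot; the point is 14 mm below the knob's top and 20 mm above the bar's upper face.
- bar (a joint): Angle of the retaining bar, rad: 0 shut against its stop (tongue in the fork, all holes aligned), positive when swung open towards the front; seen from above it shuts by turning clockwise about the pivot. Stops at 1.1. It stays where it is left; light friction, 0.5 N at the knob moves it.
- fork_mouth (a point): Centre of the upper hole of the steel fork at the platform's left front, on the fork's upper face, 109 mm above the worktop. Two level 40 mm square plates, 7 mm thick, 11 mm gap for the tongue, 16 mm holes one above the other. Underside of the lower plate 25 mm below this point, then 24 mm free. A web joins the plates at the back, no higher than the upper plate. z is up.
- pin_grip (a point): Middle of the pin's black block grip, where to grasp it: 24 mm along x, 28 mm along y, 42 mm high (z up, along the pin). On its +y side the aluminium thumb button (14 mm wide, 24 mm high, centred at this height) stands out 8 mm: fingers closing along y press it in (36 mm over both when out, 28.5 when in). 28 mm above the collar's underside, 74 above the pin's tip.
- pin_collar (a point): Centre of the underside of the pin's steel collar (diameter 36 mm, 5 mm thick), which is to sit on the fork. Shank below it: 12 mm diameter, 46 mm long, last 10 mm tapered to 6 mm. A square catch stands out 7 mm from the shank on the button's side (+y), 29 to 34 mm below the collar; it passes the fork's holes only while the button is fully in. Any yaw fits. Pin 0.1 kg.
- pin_button (a joint): How far the thumb button is pressed, m: 0 out (catch out), 0.0075 fully in (catch drawn into the shank). It springs back by itself; 2 N starts it, 5 N presses it fully in.
- lancet_box: Small white and blue carton, 95 x 61 x 55 mm, a bystander behind the mixer; origin under its centre.
- lab_timer: Flat white timer, 62 x 62 x 18 mm, a bystander at the back; origin under its centre.
- pen: White and blue marker pen, 135 mm long, lying in front of the mixer, a bystander; origin under its centre.
- mixer: The bench mixer: a white box 150 mm deep, 210 mm wide, fixed on the worktop, with an aluminium platform on top, 60 mm above the worktop, carrying pocket, bar and fork. Origin under its centre; x to the back, y to the left, z up.
- pin_block: Fixed grey block 56 x 56 mm, 48 mm high, on the worktop. At the start the pin stands upright and loose in its 28 mm through hole, collar on the block's top; lift it straight up by at least 50 mm. Origin under its centre.
- towel_dispenser: Fixed beige paper-towel dispenser, 201 x 280 mm, 210 mm high, standing between the vials and the mixer: an obstacle to carry over. Origin under its centre.
Mind the look-alikes: they are no part of the job. What is shaped like the part that bears pin_grip but pink or turquoise is not meant.

How it is judged:
By the outcome, as a careful person would: the job done as asked, in the order asked, and still so for the second after the job is handed in, with the robot touching nothing.
It also fails if it takes over 72 s, if anything falls off the work surface, if the arm or the gripper's body presses on something with over 40 N, if the wrist force passes 120 N, or if a joint passes its speed limit or range.

## Working session

There is one attempt and no reset: what is moved stays moved. The work goes in short steps, Python scripts to look and compute and a tool call to move; the robot and the scene stay as the last step left them, time stands still between calls to the robot, and variables do not carry over. Pictures are saved under pics/ and viewed, about 8 in all and at most 12, crops included, and the job is handed in when it is done.

Besides the shell and the picture viewer there is one more tool, called after "Call:" as a command line: name --argument value ..., lists and objects as JSON in quotes. drive_tool: Moves the arm, as the interface text tells. Its arguments: {"type":"object","properties":{"deltas":{"type":"array"},"force":{"type":"number"}},"required":["deltas"]}

```bash
mkdir -p pics; cat > h.py <<'E'
import numpy as np, cv2
from workcell import bot
def snap(name,fn):
    c=bot.read_camera(name); cv2.imwrite('pics/'+fn+'.png',c['frame']); np.savez('pics/'+fn+'.npz',**{k:np.array(c[k]) for k in('frame','mtx','k1','R','t')}); return c
def load(fn): return np.load('pics/'+fn+'.npz')
def ray(c,u,v):
    K=c['mtx']; d=np.array([(u-K[0,2])/K[0,0],(v-K[1,2])/K[1,1]]); k=float(c['k1']); s=d.copy()
    for _ in range(30): s=d/(1+k*(s@s))
    R=c['R']; return -R.T@c['t'], R.T@np.array([s[0],s[1],1])
def atz(c,u,v,z):
    o,d=ray(c,u,v); return o+d*(z-o[2])/d[2]
def proj(c,X):
    p=c['R']@np.array(X)+c['t']; s=p[:2]/p[2]; s=s*(1+float(c['k1'])*(s@s)); return c['mtx'][:2,:2]@s+c['mtx'][:2,2]
def tri(c1,p1,c2,p2):
    o1,d1=ray(c1,*p1);o2,d2=ray(c2,*p2)
    d1/=np.linalg.norm(d1);d2/=np.linalg.norm(d2)
    s=np.linalg.lstsq(np.stack([d1,-d2],1),o2-o1,rcond=None)[0]
    a=o1+d1*s[0];b=o2+d2*s[1]; return (a+b)/2,np.linalg.norm(a-b)
E
python3 - <<'E'
from h import *
np.set_printoptions(precision=4,suppress=True)
for n in('scene','top'):
    c=snap(n,n+'0'); print(n,c['mtx'].tolist(),c['k1'],-c['R'].T@c['t'],c['R'].tolist())
print(bot.read_state())
E
```

```text
scene [[597.5636641819024, 0.0, 323.0080905079783], [0.0, 597.5636641819024, 243.57900438598978], [0.0, 0.0, 1.0]] 0.045703140627504864 [-0.664  -0.543   1.2011] [[0.43167468983743784, -0.9020251739260735, -0.0027473182175651433], [-0.5745971082701276, -0.27262979732678777, -0.7716936936227753], [0.6953381373988913, 0.3346992369474291, -0.6359884397262652]]
top [[448.7688923242419, 0.0, 323.7894798616907], [0.0, 448.7688923242419, 239.26138680961475], [0.0, 0.0, 1.0]] -0.027417096552621156 [0.3613 0.0392 1.2113] [[0.016017722152415027, -0.9998715615208472, 0.0005413306853161361], [-0.9913753457417503, -0.01595203925957303, -0.13007865427842366], [0.13007058250224246, 0.0015469018468759616, -0.991503530332698]]
{'time': 0.1, 'q': array([-1.1789,  0.2647,  1.6053,  0.    ,  1.2737, -0.0369]), 'joint_vel': array([-0.0007, -0.0013, -0.0029,  0.0013,  0.001 ,  0.0003]), 'joint_torque': array([  0.0008, -51.6708, -36.8591,  -0.    ,   0.0063,  -0.    ]), 'tool_pos': array([ 0.2804, -0.6133,  0.2301]), 'tcp_rot': array([-3.0677, -0.6679,  0.0005]), 'wrist_force': array([0.281 , 0.3564, 0.0762]), 'torque': array([-0.0229, -0.0317, -0.0338]), 'width': 0.9981854646290799}
```

View pics/scene0.png

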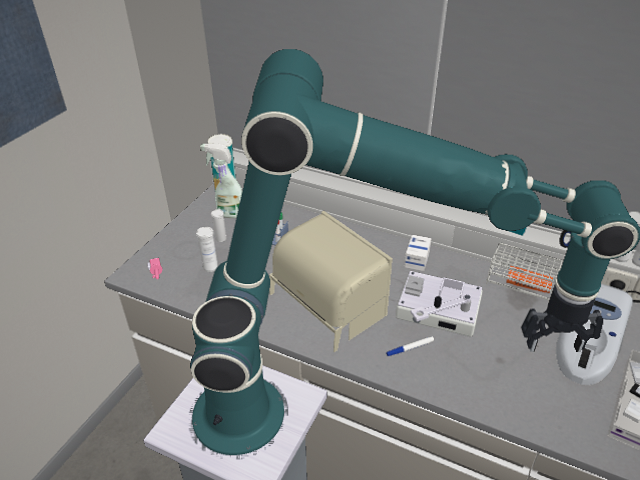

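View pics/top0.png

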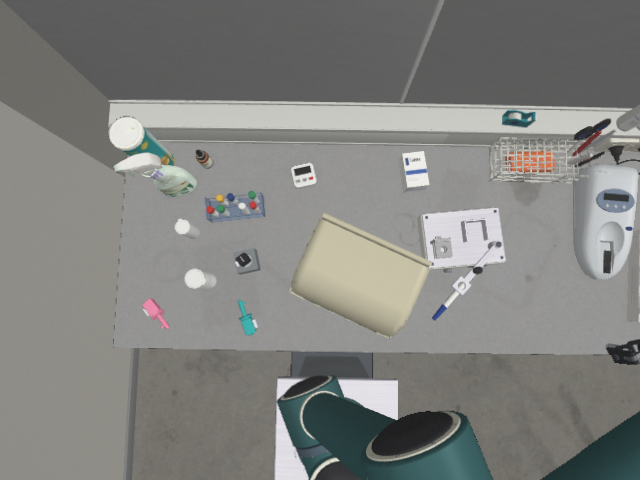

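The scene view shows two white vials at (218,225) and (206,248), the dispenser, and the mixer at (440,300). In the top view the vials are at (186,228) and (200,279). The pin block with its black grip is at (246,260), and the mixer is at (463,237). The look-alikes are the pink one at (155,313) and the turquoise one at (247,317). Next I'll take enlarged crops.

```bash
python3 - <<'E'
from h import *
c=load('top0')['frame']; s=load('scene0')['frame']
a=cv2.resize(c[210:300,165:285],(800,600),interpolation=cv2.INTER_CUBIC); cv2.imwrite('pics/cl.png',a)
b=cv2.resize(c[200:290,410:530],(800,600),interpolation=cv2.INTER_CUBIC); cv2.imwrite('pics/cm.png',b)
d=cv2.resize(s[195:285,180:300],(400,300),interpolation=cv2.INTER_CUBIC); e=cv2.resize(s[262:337,390:490],(800,600),interpolation=cv2.INTER_CUBIC); cv2.imwrite('pics/cs.png',e)
E
```

```text
(no output)
```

View pics/cl.png

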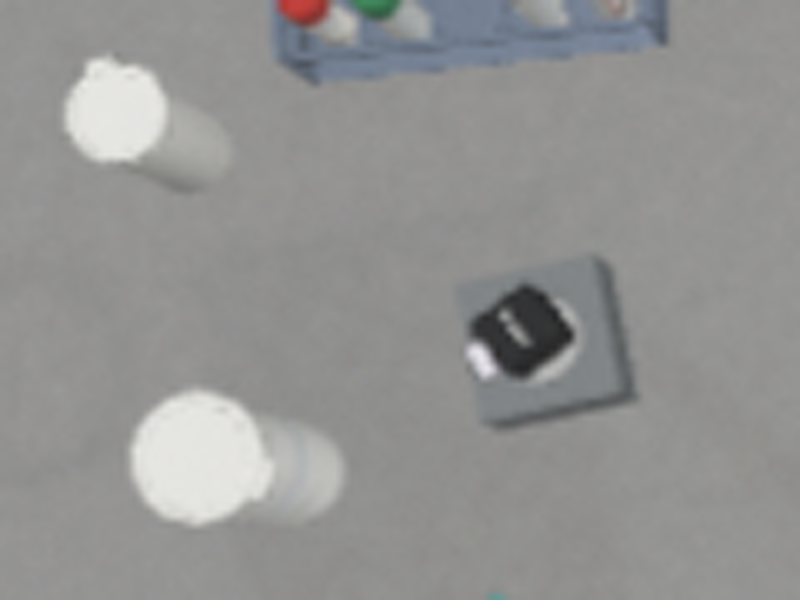

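View pics/cm.png

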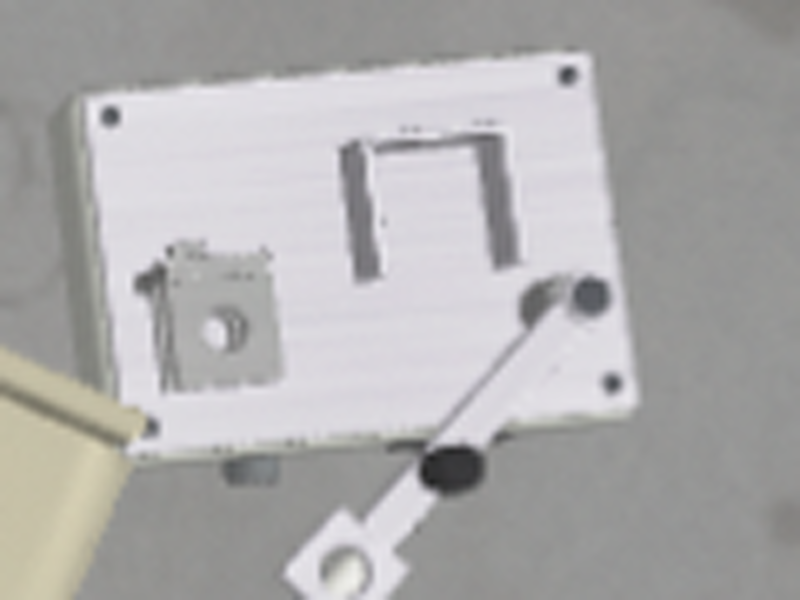

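View pics/cs.png

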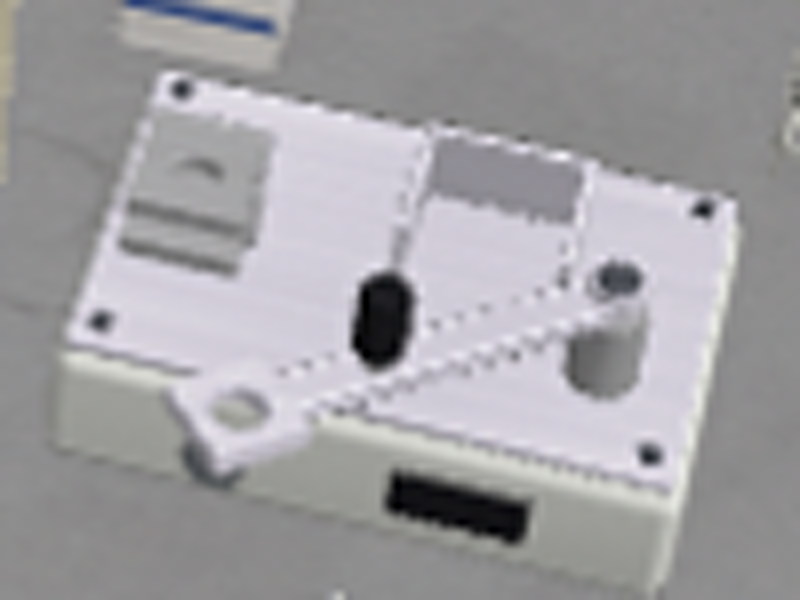

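The crops show:
- **Left side:** the short vial's lid is at crop (115,113), about 15 px across, against 20 px for the tall one at (197,458). So the short vial is the one at top-view pixel (182,227). The pin has a black grip centred at crop (522,331) and a button at (482,360). Only the black one stands in the grey block. The pink and turquoise ones do not fit.
- **Mixer:** fork hole at crop (225,330), pivot cap at (590,297), knob top at (452,468), tongue hole at (345,570).

```bash
cat > m.py <<'E'
from h import *
np.set_printoptions(precision=4,suppress=True)
T=load('top0');S=load('scene0')
f=800/120
L=lambda u,v:((u+.5)/f-.5+165,(v+.5)/f-.5+210)
M=lambda u,v:((u+.5)/f-.5+410,(v+.5)/f-.5+200)
Q=lambda u,v:((u+.5)/8-.5+390,(v+.5)/8-.5+262)
E
python3 - <<'E'
from m import *
print('short',atz(T,*L(115,113),.103),'tall',atz(T,*L(197,458),.139))
print('grip top',atz(T,*L(522,331),.097),'button',atz(T,*L(482,360),.088))
bl=[atz(T,*L(u,v),.048)[:2] for u,v in((457,287),(600,256),(633,398),(495,425))]
print('block',np.mean(bl,0),bl)
C=np.array([atz(T,*M(u,v),.06)[:2] for u,v in((85,98),(590,55),(637,405),(130,455))]);print('mixer corners',C,C.mean(0))
C2=np.array([atz(S,*Q(u,v),.06)[:2] for u,v in((158,72),(738,203),(672,488),(70,345))]);print('scene',C2,C2.mean(0))
for C in(C,C2): print([np.degrees(np.arctan2(-d[0],d[1])) for d in (C[0]-C[1],C[3]-C[2])],[np.degrees(np.arctan2(d[1],d[0])) for d in (C[0]-C[3],C[1]-C[2])])
print('screws',[atz(T,*M(u,v),.061)[:2] for u,v in((110,117),(568,75),(612,384),(150,428))])
print('screwsS',[atz(S,*Q(u,v),.061)[:2] for u,v in((180,90),(704,208),(650,455),(98,320))])
print('fork top',atz(T,*M(229,330),.109),atz(S,*Q(203,170),.109))
print('fork plate',np.mean([atz(T,*M(u,v),.109) for u,v in((168,256),(272,253),(284,382),(165,391))],0),np.mean([atz(S,*Q(u,v),.109) for u,v in((155,112),(272,128),(245,240),(130,203))],0))
print('pivot tri',tri(T,M(590,297),S,Q(618,278)))
print('knob top',atz(T,*M(455,465),.1345),atz(S,*Q(386,285),.1345))
print('tongue',atz(T,*M(345,570),.1005),atz(S,*Q(238,406),.1005))
print('pocket R front inner',atz(T,*M(495,268),.06),atz(T,*M(518,265),.09),'L outer front',atz(T,*M(358,282),.06),atz(T,*M(380,278),.09),'back R',atz(T,*M(503,135),.09), 'L',atz(T,*M(352,145),.09))
print('back wall S: bottom',[atz(S,*Q(*p),.06) for p in((425,195),(570,222))],'top',[atz(S,*Q(*p),.09) for p in((435,130),(585,160))])
E
```

```text
short [0.5332 0.3972 0.103 ] tall [0.403 0.349 0.139]
grip top [0.4541 0.2417 0.097 ] button [0.4437 0.258  0.088 ]
block [0.4543 0.241 ] [array([0.475 , 0.2767]), array([0.4881, 0.2212]), array([0.4328, 0.2064]), array([0.4214, 0.2597])]
mixer corners [[ 0.5823 -0.2152]
 [ 0.6029 -0.4149]
 [ 0.465  -0.4284]
 [ 0.4427 -0.2308]] [ 0.5232 -0.3223]
scene [[ 0.5799 -0.2162]
 [ 0.6016 -0.4176]
 [ 0.4612 -0.4312]
 [ 0.4385 -0.2346]] [ 0.5203 -0.3249]
[np.float64(5.891639189982256), np.float64(6.450577727745296)] [np.float64(6.394456802168022), np.float64(5.6118424507056)]
[np.float64(6.14790555041069), np.float64(6.58285128647839)] [np.float64(7.414847482644821), np.float64(5.505327344109763)]
screws [array([ 0.5747, -0.2247]), array([ 0.5945, -0.4055]), array([ 0.4729, -0.4185]), array([ 0.4531, -0.2385])]
screwsS [array([ 0.5732, -0.2266]), array([ 0.5931, -0.4079]), array([ 0.4714, -0.4212]), array([ 0.4526, -0.2393])]
fork top [ 0.4862 -0.2569  0.109 ] [ 0.4868 -0.2597  0.109 ]
fork plate [ 0.4898 -0.2544  0.109 ] [ 0.4864 -0.2589  0.109 ]
pivot tri (array([ 0.5019, -0.3955,  0.1028]), np.float64(0.0015346956227607325))
knob top [ 0.4356 -0.3311  0.1345] [ 0.4344 -0.3354  0.1345]
tongue [ 0.3984 -0.3007  0.1005] [ 0.3968 -0.3027  0.1005]
pocket R front inner [ 0.5177 -0.3746  0.06  ] [ 0.5149 -0.3726  0.09  ] L outer front [ 0.5113 -0.3208  0.06  ] [ 0.5091 -0.3198  0.09  ] back R [ 0.5649 -0.3685  0.09  ] L [ 0.56   -0.3104  0.09  ]
back wall S: bottom [array([ 0.5594, -0.3199,  0.06  ]), array([ 0.5677, -0.3684,  0.06  ])] top [array([ 0.5597, -0.3195,  0.09  ]), array([ 0.567 , -0.3694,  0.09  ])]
```

Call:
drive_tool --deltas '[{"hand": 0.75, "offset": [2, 3, 5], "angular": [0, 0, -5]}, {"hand": 0.75, "offset": [4, 6, 10], "angular": [0, 0, -10]}, {"hand": 0.75, "offset": [6, 12, 10], "angular": [0, 0, -15]}, {"hand": 0.75, "offset": [8, 18, 10], "angular": [0, 0, -20]}, {"hand": 0.75, "offset": [10, 24, 10], "angular": [0, 0, -24.6]}, {"hand": 0.75, "offset": [12, 30, 10], "angular": [0, 0, -24.6]}, {"hand": 0.75, "offset": [13.5, 36, 10], "angular": [0, 0, -24.6]}, {"hand": 0.75, "offset": [15, 42, 10], "angular": [0, 0, -24.6]}]'

```text
time: 1.1
tool_pos: [0.4302, -0.1935, 0.3309]
tcp_rot: [-3.141, 0.002, 0.0]
wrist_force: [1.3, 0.6, 0.3]
width: 0.754
```

Call:
drive_tool --deltas '[{"hand": 0.75, "offset": [1.2, 6, 0], "angular": [0, 0, 0]}, {"hand": 0.75, "offset": [2.4, 12, 0], "angular": [0, 0, 0]}, {"hand": 0.75, "offset": [3.6, 18, 0], "angular": [0, 0, 0]}, {"hand": 0.75, "offset": [4.8, 24, 0], "angular": [0, 0, 0]}, {"hand": 0.75, "offset": [6, 30, 0], "angular": [0, 0, 0]}, {"hand": 0.75, "offset": [7.2, 36, 0], "angular": [0, 0, 0]}, {"hand": 0.75, "offset": [8.4, 42, 0], "angular": [0, 0, 0]}, {"hand": 0.75, "offset": [9.6, 48, 0], "angular": [0, 0, 0]}]'

```text
time: 2.1
tool_pos: [0.5261, 0.2865, 0.3308]
tcp_rot: [3.141, -0.0, -0.001]
wrist_force: [1.5, -0.1, 0.6]
width: 0.749
```

```bash
python3 - <<'E'
from m import *
S=snap('scene','scene1')
for X in((.5332,.3972,.103),(.454,.241,.097),(.4437,.258,.088)): print(proj(S,X))
u,v=180,190
cv2.imwrite('pics/cs1.png',cv2.resize(S['frame'][v:v+90,u:u+120],(800,600),interpolation=cv2.INTER_CUBIC))
E
```

```text
[216.5511 212.168 ]
[246.9547 242.1594]
[240.3634 244.981 ]
```

View pics/cs1.png

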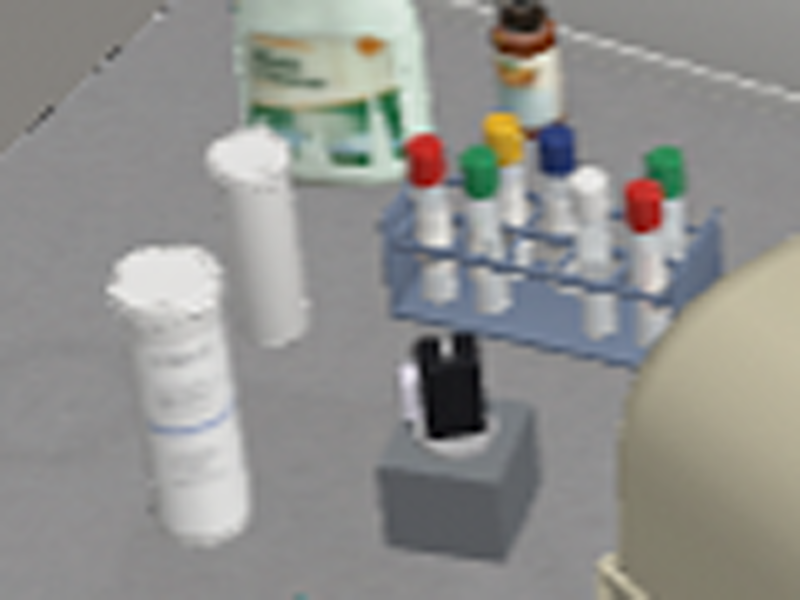

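```bash
python3 - <<'E'
from m import *
S=load('scene1')
Q=lambda u,v:((u+.5)/f-.5+180,(v+.5)/f-.5+190)
print('short S',atz(S,*Q(249,157),.103),'rack',atz(S,*Q(390,310),.0),atz(S,*Q(640,360),0))
A=[atz(T,*L(*p),.097)[:2] for p in((522,285),(575,325),(525,377),(470,335))];print(A,np.mean(A,0))
for i in range(4):
    d=A[(i+1)%4]-A[i];print(np.linalg.norm(d),np.degrees(np.arctan2(d[1],d[0])))
# photometric fit: button brightness & dark pixels
img=T['frame'].astype(float).mean(2)[240:285,225:270]
def render(p):
    x,y,a=p; k=8
    m=np.full((45*k,45*k),np.nan); r=np.array([[np.cos(a),-np.sin(a)],[np.sin(a),np.cos(a)]])
    def poly(pts,val):
        q=np.array([(proj(T,X)-[225,240]+.5)*k-.5 for X in pts]); q=cv2.convexHull(np.round(q).astype(np.int32).reshape(-1,1,2)); cv2.fillPoly(m,[q],val)
    def box(x0,x1,y0,y1,z0,z1): return [np.r_[r@[u,v]+[x,y],z] for u in(x0,x1) for v in(y0,y1) for z in(z0,z1)]
    m[:]=0
    t=np.linspace(0,2*np.pi,30); poly([np.r_[x+.018*np.cos(q),y+.018*np.sin(q),z] for q in t for z in(.048,.053)],190.)
    poly(box(-.007,.007,.014,.022,.064,.088),235.)
    poly(box(-.012,.012,-.014,.014,.055,.097),35.)
    d=cv2.resize(m,(45,45),interpolation=cv2.INTER_AREA); w=cv2.resize((m>0).astype(float),(45,45),interpolation=cv2.INTER_AREA)
    return d+(1-w)*115
best=[]
for a in range(60,185,5):
  for x in np.arange(.446,.463,.002):
    for y in np.arange(.234,.250,.002):
      s=render((x,y,np.radians(a))); best.append((np.square(s-img)[10:36,12:33].mean(),a,x,y))
best.sort(); print(*best[:8],sep='\n')
E
```

```text
short S [0.5295 0.3934 0.103 ] rack [0.5665 0.3516 0.    ] [0.5849 0.2245 0.    ]
[array([0.4714, 0.2424]), array([0.4567, 0.2219]), array([0.4369, 0.2399]), array([0.4523, 0.2611])] [0.4543 0.2413]
0.025164318019276953 -125.72293799116376
0.02670187665941174 137.72469261841968
0.026181796789649648 54.07491667537252
0.026745698619209196 -44.46352194369037
(np.float64(1010.2543279564765), 130, np.float64(0.458), np.float64(0.24600000000000002))
(np.float64(1026.130226417824), 125, np.float64(0.458), np.float64(0.24600000000000002))
(np.float64(1082.1723081831724), 135, np.float64(0.458), np.float64(0.24600000000000002))
(np.float64(1085.5512181593724), 120, np.float64(0.458), np.float64(0.24400000000000002))
(np.float64(1095.607786347044), 120, np.float64(0.458), np.float64(0.24600000000000002))
(np.float64(1101.5959164623716), 125, np.float64(0.458), np.float64(0.24400000000000002))
(np.float64(1111.435333636994), 130, np.float64(0.458), np.float64(0.24400000000000002))
(np.float64(1121.4343581178298), 125, np.float64(0.456), np.float64(0.24400000000000002))
```

Call:
drive_tool --deltas '[{"hand": 0.75, "offset": [0.5, 5.5, -6], "angular": [0, 0, 0]}, {"hand": 0.75, "offset": [0.5, 11, -12], "angular": [0, 0, 0]}, {"hand": 0.75, "offset": [0.5, 11, -16], "angular": [0, 0, 0]}, {"hand": 0.75, "offset": [0.5, 11, -20], "angular": [0, 0, 0]}, {"hand": 0.75, "offset": [0.5, 11, -24], "angular": [0, 0, 0]}, {"hand": 0.75, "offset": [0.5, 11, -28], "angular": [0, 0, 0]}, {"hand": 0.75, "offset": [0.5, 11, -28.5], "angular": [0, 0, 0]}]' --force 20

```text
time: 3.02
tool_pos: [0.528, 0.3921, 0.0417]
tcp_rot: [3.136, -0.001, -0.012]
wrist_force: [-0.7, -0.5, -1.1]
width: 0.748
```

Call:
drive_tool --deltas '[{"hand": 0.75, "offset": [0, 0, 0], "angular": [0, 0, 0]}, {"hand": 0.1, "offset": [0, 0, 0], "angular": [0, 0, 0]}, {"hand": 0.1, "offset": [0, 0, 0], "angular": [0, 0, 0]}, {"hand": 0.1, "offset": [0, 0, 0], "angular": [0, 0, 0]}, {"hand": 0.1, "offset": [0, 0, 0], "angular": [0, 0, 0]}, {"hand": 0.1, "offset": [0, 0, 0], "angular": [0, 0, 0]}]' --force 25

```text
time: 3.78
tool_pos: [0.5328, 0.3955, 0.0488]
tcp_rot: [-3.139, 0.001, -0.005]
wrist_force: [0.4, 0.1, 6.2]
width: 0.398
```

Call:
drive_tool --deltas '[{"hand": 0.1, "offset": [0, 0, 2], "angular": [0, 0, 0]}, {"hand": 0.1, "offset": [0, 0, 6], "angular": [0, 0, 0]}, {"hand": 0.1, "offset": [0, 0, 11], "angular": [0, 0, 0]}, {"hand": 0.1, "offset": [0, 0, 17], "angular": [0, 0, 0]}, {"hand": 0.1, "offset": [0, 0, 23], "angular": [0, 0, 0]}, {"hand": 0.1, "offset": [0, 0, 29], "angular": [0, 0, 0]}, {"hand": 0.1, "offset": [0, 0, 30], "angular": [0, 0, 0]}]'

```text
time: 4.65
tool_pos: [0.5329, 0.3957, 0.355]
tcp_rot: [-3.135, 0.001, -0.016]
wrist_force: [-0.2, 1.0, -0.9]
width: 0.394
```

```bash
python3 - <<'E'
from m import *
s=bot.read_state(); print(s['tool_pos'],s['tcp_rot'],s['wrist_force'],s['width'],s['q'])
S=snap('scene','scene2'); u,v=proj(S,s['tool_pos']); u,v=int(u)-60,int(v)-45
u=max(u,0);v=max(v,0)
cv2.imwrite('pics/cs2.png',cv2.resize(S['frame'][v:v+90,u:u+120],(480,360),interpolation=cv2.INTER_CUBIC)); print(u,v)
E
```

```text
[0.5329 0.3957 0.355 ] [-3.1346  0.0007 -0.0156] [-0.1507  1.0329 -0.8975] 0.39407038462604727 [0.6012 0.1872 1.4735 0.0001 1.4688 2.1724]
146 95
```

View pics/cs2.png

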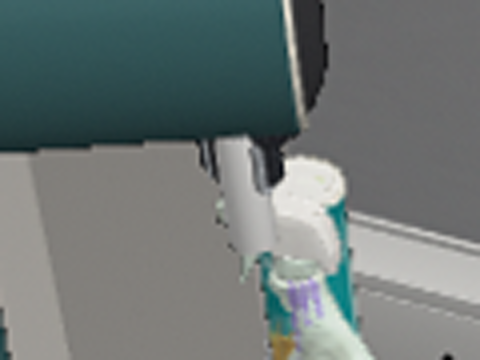

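The vial is held upright between the fingers (crop (245,200)), opening 0.394, which matches its 34 mm diameter. Next I'll carry it over the dispenser.

Call:
drive_tool --deltas '[{"hand": 0.1, "offset": [0, -4, 0], "angular": [0, 0, 1]}, {"hand": 0.1, "offset": [0, -9, 0], "angular": [0, 0, 2]}, {"hand": 0.1, "offset": [0, -15, 0], "angular": [0, 0, 3]}, {"hand": 0.1, "offset": [0, -21, 0], "angular": [0, 0, 4]}, {"hand": 0.1, "offset": [0, -27, 0], "angular": [0, 0, 5]}, {"hand": 0.1, "offset": [0, -33, 0], "angular": [0, 0, 6.2]}, {"hand": 0.1, "offset": [0, -39, 0], "angular": [0, 0, 6.2]}, {"hand": 0.1, "offset": [0, -45, 0], "angular": [0, 0, 6.2]}]'

```text
time: 5.7
tool_pos: [0.5297, -0.0571, 0.3443]
tcp_rot: [-3.136, -0.169, 0.005]
wrist_force: [1.8, 0.1, -0.5]
width: 0.399
```

Call:
drive_tool --deltas '[{"hand": 0.1, "offset": [0.2, -6, 0], "angular": [0, 0, 0]}, {"hand": 0.1, "offset": [0.4, -12, 0], "angular": [0, 0, 0]}, {"hand": 0.1, "offset": [0.6, -18, 0], "angular": [0, 0, 0]}, {"hand": 0.1, "offset": [0.8, -24, 0], "angular": [0, 0, 0]}, {"hand": 0.1, "offset": [0.8, -28, -4], "angular": [0, 0, 0]}, {"hand": 0.1, "offset": [0.8, -29.2, -9], "angular": [0, 0, 0]}, {"hand": 0.1, "offset": [0.8, -29.2, -13], "angular": [0, 0, 0]}, {"hand": 0.1, "offset": [0.8, -29.2, -15], "angular": [0, 0, 0]}]'

```text
time: 6.7
tool_pos: [0.5365, -0.346, 0.1911]
tcp_rot: [-3.132, -0.168, 0.01]
wrist_force: [-0.4, 0.2, -1.0]
width: 0.396
```

Call:
drive_tool --deltas '[{"hand": 0.1, "offset": [0, 0, 0], "angular": [0, 0, 0]}, {"hand": 0.1, "offset": [0, 0, 0], "angular": [0, 0, 0]}, {"hand": 0.1, "offset": [0, 0, 0], "angular": [0, 0, 0]}]'

```text
time: 7.08
tool_pos: [0.5406, -0.3481, 0.1989]
tcp_rot: [3.134, 0.17, 0.005]
wrist_force: [-0.7, 0.1, -1.2]
width: 0.399
```

```bash
python3 - <<'E'
from m import *
s=bot.read_state(); print(s['tool_pos'],s['tcp_rot'],s['wrist_force'],s['width'],s['q'])
S=snap('scene','scene3');Tp=snap('top','top3')
a=cv2.resize(S['frame'][225:345,370:530],(560,420),interpolation=cv2.INTER_CUBIC)
for c,n in((S,'S'),(Tp,'T')): print(n,proj(c,(.5385,-.3465,.06)),proj(c,(.5385,-.3465,.145)),proj(c,(.54,-.346,.248)))
cv2.imwrite('pics/c3.png',a)
E
```

```text
[ 0.5406 -0.3481  0.1989] [3.1344 0.1696 0.0052] [-0.686   0.1088 -1.2306] 0.3994354260437227 [-0.6108  0.2226  1.7153 -0.      1.1994  0.8518]
S [449.96   293.6401] [454.221  270.3894] [459.7901 239.5934]
T [472.8575 231.6758] [484.4302 226.5086] [500.841  218.3849]
```

View pics/c3.png

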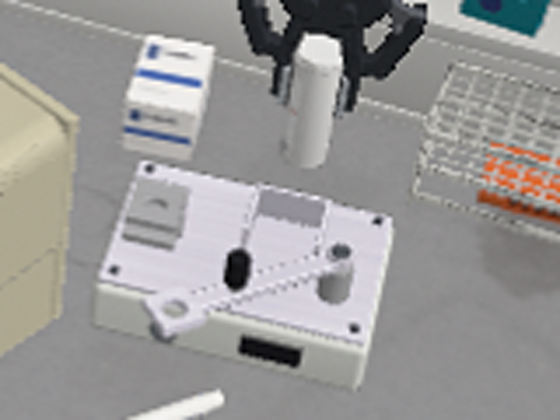

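```bash
python3 - <<'E'
from m import *
S=load('scene3');Tp=load('top3')
q=lambda u,v:((u+.5)/3.5-.5+370,(v+.5)/3.5-.5+225)
print(atz(S,*q(306,155),.151),atz(S,*q(306,155),.153),atz(S,*q(321,48),.254))
# centroid of vial edges at several rows of the crop
im=cv2.cvtColor(S['frame'],cv2.COLOR_BGR2GRAY)
for v in (250,255,260,265,268,270,272): print(v,im[v,445:472].tolist())
E
```

```text
[ 0.5404 -0.3527  0.151 ] [ 0.5381 -0.3531  0.153 ] [ 0.5389 -0.3494  0.254 ]
250 [143, 135, 80, 23, 56, 116, 122, 77, 148, 151, 153, 144, 145, 152, 160, 170, 177, 185, 191, 198, 202, 159, 99, 133, 81, 28, 32]
255 [142, 144, 145, 143, 143, 138, 112, 133, 142, 152, 145, 142, 150, 154, 166, 173, 180, 187, 195, 198, 155, 98, 130, 79, 25, 45, 143]
260 [145, 143, 143, 143, 144, 142, 142, 147, 150, 144, 141, 147, 150, 161, 170, 176, 183, 191, 195, 193, 140, 144, 144, 143, 142, 142, 142]
265 [143, 144, 145, 143, 137, 119, 127, 153, 147, 139, 142, 146, 157, 164, 171, 180, 186, 191, 187, 128, 144, 145, 145, 144, 145, 144, 144]
268 [141, 141, 140, 140, 134, 123, 138, 142, 137, 138, 142, 150, 158, 167, 174, 181, 187, 187, 161, 142, 142, 145, 145, 143, 144, 143, 143]
270 [140, 140, 140, 139, 138, 137, 133, 136, 138, 139, 142, 152, 161, 168, 176, 182, 188, 184, 138, 141, 141, 141, 145, 145, 145, 144, 146]
272 [141, 140, 140, 140, 139, 140, 138, 138, 137, 139, 146, 156, 165, 172, 177, 161, 128, 140, 138, 139, 140, 141, 141, 143, 143, 143, 143]
```

Call:
drive_tool --deltas '[{"hand": 0.1, "offset": [0, 0.4, -2], "angular": [0, 0, 0]}, {"hand": 0.1, "offset": [0, 0.4, -4.5], "angular": [0, 0, 0]}, {"hand": 0.1, "offset": [0, 0.4, -7], "angular": [0, 0, 0]}, {"hand": 0.1, "offset": [0, 0.4, -8], "angular": [0, 0, 0]}, {"hand": 0.1, "offset": [0, 0.4, -8.6], "angular": [0, 0, 0]}, {"hand": 0.1, "offset": [0, 0.4, -8.8], "angular": [0, 0, 0]}, {"hand": 0.1, "offset": [0, 0.4, -8.8], "angular": [0, 0, 0]}, {"hand": 0.1, "offset": [0, 0.4, -8.8], "angular": [0, 0, 0]}]'

```text
time: 8.18
tool_pos: [0.5397, -0.3439, 0.109]
tcp_rot: [3.136, 0.169, 0.002]
wrist_force: [1.1, -0.1, -1.0]
width: 0.399
```

Call:
drive_tool --deltas '[{"hand": 0.1, "offset": [0, 0, -0.1], "angular": [0, 0, 0]}, {"hand": 0.1, "offset": [0, 0, -0.2], "angular": [0, 0, 0]}, {"hand": 0.1, "offset": [0, 0, -0.3], "angular": [0, 0, 0]}, {"hand": 0.1, "offset": [0, 0, -0.3], "angular": [0, 0, 0]}, {"hand": 0.1, "offset": [0, 0, -0.3], "angular": [0, 0, 0]}]'

```text
time: 8.8
tool_pos: [0.5399, -0.3439, 0.1087]
tcp_rot: [3.136, 0.169, 0.002]
wrist_force: [-4.4, 2.8, 13.1]
width: 0.4
```

Contact with the pocket floor at 13 N, at the expected height. I'll ease off, release and rise.

Call:
drive_tool --deltas '[{"hand": 0.1, "offset": [0, 0, 0.2], "angular": [0, 0, 0]}, {"hand": 0.5, "offset": [0, 0, 0.2], "angular": [0, 0, 0]}, {"hand": 0.6, "offset": [0, 0, 0.2], "angular": [0, 0, 0]}, {"hand": 0.6, "offset": [0, 0, 0.2], "angular": [0, 0, 0]}, {"hand": 0.6, "offset": [0, 0, 2], "angular": [0, 0, 0]}, {"hand": 0.6, "offset": [0, 0, 6], "angular": [0, 0, 0]}, {"hand": 0.6, "offset": [0, 0, 11], "angular": [0, 0, 0]}, {"hand": 0.2, "offset": [0, 0, 12], "angular": [0, 0, 0]}]'

```text
time: 9.8
tool_pos: [0.5418, -0.3453, 0.2321]
tcp_rot: [3.131, 0.169, 0.012]
wrist_force: [0.8, -0.4, -0.2]
width: 0.402
```

```bash
python3 - <<'E'
from m import *
s=bot.read_state(); print(s['tool_pos'],s['tcp_rot'],s['wrist_force'],s['width'])
S=snap('scene','scene4')
cv2.imwrite('pics/c4.png',cv2.resize(S['frame'][245:335,380:500],(600,450),interpolation=cv2.INTER_CUBIC))
E
```

```text
[ 0.5418 -0.3453  0.2321] [3.1308 0.1687 0.0124] [ 0.8154 -0.3904 -0.2106] 0.4021551004702378
```

View pics/c4.png

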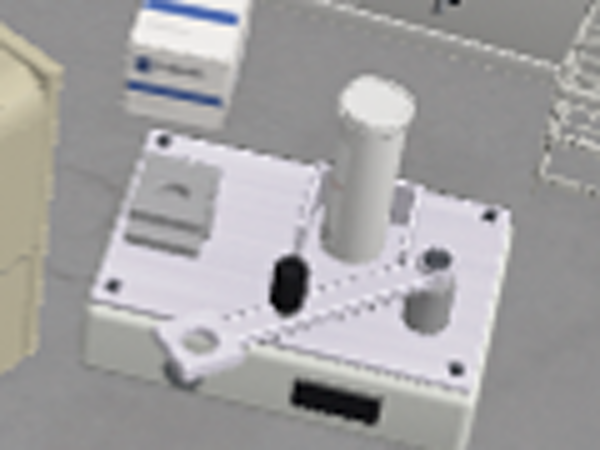

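The vial (lid (376,100), foot (352,250) in the crop) stands upright in the pocket. Next is the bar: I'll shut the fingers, go in front of the knob and push it.

Call:
drive_tool --deltas '[{"hand": 0, "offset": [-5, 0.3, 0], "angular": [0, 0, 0]}, {"hand": 0, "offset": [-10, 0.6, 0], "angular": [0, 0, 0]}, {"hand": 0, "offset": [-15, 0.7, 0], "angular": [0, 0, 0]}, {"hand": 0, "offset": [-15, 0.7, -4], "angular": [0, 0, 0]}, {"hand": 0, "offset": [-15, 0.7, -8], "angular": [0, 0, 0]}, {"hand": 0, "offset": [-15, 0.7, -10.5], "angular": [0, 0, 0]}, {"hand": 0, "offset": [-15, 0.7, -11.3], "angular": [0, 0, 0]}, {"hand": 0, "offset": [-15, 0.7, -11.3], "angular": [0, 0, 0]}]'

```text
time: 10.85
tool_pos: [0.3889, -0.3361, 0.1118]
tcp_rot: [-3.136, -0.169, 0.002]
wrist_force: [-0.3, -0.3, -0.2]
width: 0.003
```

Call:
drive_tool --deltas '[{"hand": 0, "offset": [0, 0, 0], "angular": [0, 0, 0]}, {"hand": 0, "offset": [1.5, 0, 0], "angular": [0, 0, 0]}, {"hand": 0, "offset": [2.5, 0, 0], "angular": [0, 0, 0]}]'

```text
time: 11.22
tool_pos: [0.4157, -0.3369, 0.1133]
tcp_rot: [3.136, 0.169, 0.002]
wrist_force: [-1.7, 0.6, 0.9]
width: 0.002
```

Call:
drive_tool --deltas '[{"hand": 0, "offset": [1.0, 0.8, 0], "angular": [0, 0, 0]}, {"hand": 0, "offset": [2.1, 1.6, 0], "angular": [0, 0, 0]}, {"hand": 0, "offset": [3.0, 2.1, 0], "angular": [0, 0, 0]}, {"hand": 0, "offset": [3.8, 2.4, 0], "angular": [0, 0, 0]}, {"hand": 0, "offset": [4.5, 2.6, 0], "angular": [0, 0, 0]}, {"hand": 0, "offset": [5.1, 2.8, 0], "angular": [0, 0, 0]}, {"hand": 0, "offset": [5.4, 2.8, 0], "angular": [0, 0, 0]}, {"hand": 0, "offset": [5.4, 2.8, 0], "angular": [0, 0, 0]}]'

```text
time: 12.22
tool_pos: [0.4686, -0.3088, 0.1124]
tcp_rot: [3.137, 0.169, 0.001]
wrist_force: [0.1, -1.1, 0.1]
width: -0.002
```

Call:
drive_tool --deltas '[{"hand": 0, "offset": [0.2, 0, 0], "angular": [0, 0, 0]}, {"hand": 0, "offset": [0.4, 0, 0], "angular": [0, 0, 0]}, {"hand": 0, "offset": [0.4, 0, 0], "angular": [0, 0, 0]}]'

```text
time: 12.6
tool_pos: [0.4711, -0.3086, 0.1122]
tcp_rot: [-3.137, -0.169, 0.004]
wrist_force: [-5.6, 0.3, 2.4]
width: -0.002
```

Call:
drive_tool --deltas '[{"hand": 0, "offset": [0.2, 0, 0], "angular": [0, 0, 0]}, {"hand": 0, "offset": [0.3, 0, 0], "angular": [0, 0, 0]}, {"hand": 0, "offset": [0.3, 0, 0], "angular": [0, 0, 0]}]'

```text
time: 12.98
tool_pos: [0.4712, -0.3085, 0.1122]
tcp_rot: [-3.136, -0.17, 0.013]
wrist_force: [-13.7, -0.1, 9.1]
width: 0.001
```

The bar is at its stop: the push force rose to 13.7 N with no further motion. I'll retreat and look.

Call:
drive_tool --deltas '[{"hand": 0, "offset": [-2, 0, 0], "angular": [0, 0, 0]}, {"hand": 0, "offset": [-4, 0, 2], "angular": [0, 0, 0]}, {"hand": 0.3, "offset": [-4, 0, 8], "angular": [0, 0, 5]}, {"hand": 0.6, "offset": [-4, 3, 14], "angular": [0, 0, 10]}, {"hand": 1, "offset": [-3, 8, 20], "angular": [0, 0, 15]}, {"hand": 1, "offset": [-2, 14, 22], "angular": [0, 0, 20]}, {"hand": 1, "offset": [-2, 20, 22], "angular": [0, 0, 25]}, {"hand": 1, "offset": [-2, 26, 22], "angular": [0, 0, 30.8]}]'

```text
time: 13.98
tool_pos: [0.4556, -0.0598, 0.3333]
tcp_rot: [2.977, 0.999, 0.007]
wrist_force: [0.9, 0.4, -0.7]
width: 1.002
```

```bash
python3 - <<'E'
from m import *
from scipy.optimize import least_squares
s=bot.read_state(); print(s['tool_pos'],s['tcp_rot'],s['wrist_force'],s['width'])
S4=snap('scene','scene5');T4=snap('top','top5')
a=cv2.resize(S4['frame'][250:325,385:485],(400,300),interpolation=cv2.INTER_CUBIC)
b=cv2.resize(T4['frame'][205:280,415:515],(400,300),interpolation=cv2.INTER_CUBIC)
cv2.imwrite('pics/c5.png',cv2.resize(np.hstack([a,b]),(800,300)))
# pin: dark centroid & bright-button centroid in both views
S=load('scene1')
obs=[]
for c,(u0,v0,w,h),sh in((T,(232,248,22,24),0),(S,(236,236,20,24),0)):
    g=c['frame'].astype(float).mean(2)[v0:v0+h,u0:u0+w]
    dk=np.clip((95-g)/60,0,1); m=dk>.05
    n,lab,st,_=cv2.connectedComponentsWithStats(m.astype(np.uint8)); k=1+np.argmax(st[1:,4]); dk=dk*(lab==k)
    yy,xx=np.mgrid[:h,:w]; print('dark',(dk*xx).sum()/dk.sum()+u0,(dk*yy).sum()/dk.sum()+v0,'area',dk.sum())
    obs.append(((dk*xx).sum()/dk.sum()+u0,(dk*yy).sum()/dk.sum()+v0))
def cen(c,x,y,a):
    r=np.array([[np.cos(a),-np.sin(a)],[np.sin(a),np.cos(a)]])
    P=np.array([proj(c,np.r_[r@[u,v]+[x,y],z]) for u in(-.012,.012) for v in(-.014,.014) for z in(.055,.097)],np.float32)
    m=cv2.moments(cv2.convexHull(P)); return np.array([m['m10'],m['m01']])/m['m00'],m['m00']
for a in(110,125,140):
    F=lambda p:np.r_[cen(T,*p,np.radians(a))[0]-obs[0],cen(S,*p,np.radians(a))[0]-obs[1]]
    o=least_squares(F,[.455,.242]); print(a,o.x,o.fun,cen(T,*o.x,np.radians(a))[1],cen(S,*o.x,np.radians(a))[1])
E
```

```text
[ 0.4556 -0.0598  0.3333] [2.9772 0.9991 0.0067] [ 0.9201  0.3912 -0.6675] 1.0016568194881812
dark 243.3421469740634 259.3118876080692 area 77.11111111111111
dark 247.23544520547946 247.77352198990627 area 123.28888888888889
110 [0.4548 0.2431] [ 0.3288  0.279  -0.1922 -0.4587] 151.12511007022113 165.57077113806736
125 [0.455  0.2433] [ 0.2365  0.2064 -0.1906 -0.522 ] 148.6982700987719 141.9400513160508
140 [0.4549 0.2432] [ 0.2585  0.2858 -0.1646 -0.4974] 143.16792549483944 165.28742394398432
```

View pics/c5.png

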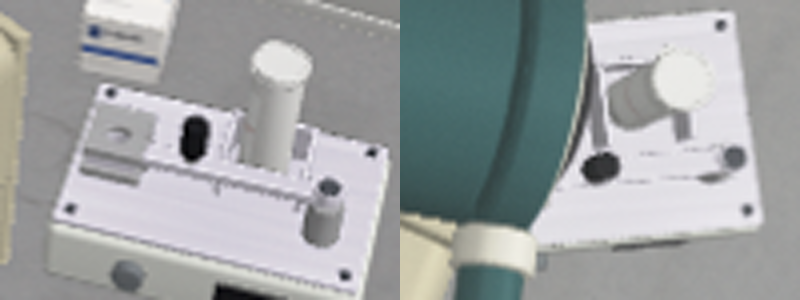

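The left crop shows the bar shut: its tongue is in the fork, whose hole is at (118,135), and the vial stands upright behind the bar. The pin is at (0.455, 0.243) with its button at about 127°. I'll go to the pin.

Call:
drive_tool --deltas '[{"hand": 0.8, "offset": [0, 6, 0], "angular": [0, 0, 0]}, {"hand": 0.8, "offset": [0, 12, 0], "angular": [0, 0, 0]}, {"hand": 0.8, "offset": [0, 18, 0], "angular": [0, 0, 0]}, {"hand": 0.8, "offset": [-0.1, 24, 0], "angular": [0, 0, 0]}, {"hand": 0.8, "offset": [-0.1, 28, -4], "angular": [0, 0, 0]}, {"hand": 0.8, "offset": [-0.1, 29, -9], "angular": [0, 0, 0]}, {"hand": 0.8, "offset": [-0.1, 29, -14], "angular": [0, 0, 0]}, {"hand": 0.8, "offset": [-0.1, 29, -18], "angular": [0, 0, 0]}]'

```text
time: 15.08
tool_pos: [0.4536, 0.2278, 0.1495]
tcp_rot: [-2.98, -0.995, 0.001]
wrist_force: [0.0, 0.1, 0.4]
width: 0.801
```

Call:
drive_tool --deltas '[{"hand": 0.8, "offset": [0, 0, 0], "angular": [0, 0, 0]}, {"hand": 0.8, "offset": [0, 0, -4], "angular": [0, 0, 0]}, {"hand": 0.8, "offset": [0, 0, -7], "angular": [0, 0, 0]}, {"hand": 0.8, "offset": [0, 0, -9], "angular": [0, 0, 0]}, {"hand": 0.8, "offset": [0, 0, -9.7], "angular": [0, 0, 0]}, {"hand": 0.8, "offset": [0, 0, -9.7], "angular": [0, 0, 0]}, {"hand": 0.8, "offset": [0, 0, -9.7], "angular": [0, 0, 0]}]'

```text
time: 15.95
tool_pos: [0.4548, 0.2283, 0.0557]
tcp_rot: [2.98, 0.995, 0.002]
wrist_force: [0.6, 0.1, 0.2]
width: 0.802
```

Call:
drive_tool --deltas '[{"hand": 0.8, "offset": [0, 0.7, 0], "angular": [0, 0, 0]}, {"hand": 0.8, "offset": [0, 1.4, 0], "angular": [0, 0, 0]}, {"hand": 0.8, "offset": [0, 1.5, 0], "angular": [0, 0, 0]}, {"hand": 0.8, "offset": [0, 1.5, 0], "angular": [0, 0, 0]}]'

```text
time: 16.45
tool_pos: [0.454, 0.2437, 0.0549]
tcp_rot: [2.979, 0.997, -0.0]
wrist_force: [-0.0, -0.3, -0.1]
width: 0.803
```

Call:
drive_tool --deltas '[{"hand": 0.5, "offset": [0, 0, 0], "angular": [0, 0, 0]}, {"hand": 0.1, "offset": [0, 0, 0], "angular": [0, 0, 0]}, {"hand": 0.1, "offset": [0, 0, 0], "angular": [0, 0, 0]}, {"hand": 0.1, "offset": [0, 0, 0], "angular": [0, 0, 0]}, {"hand": 0.1, "offset": [0, 0, 0], "angular": [0, 0, 0]}, {"hand": 0.1, "offset": [0, 0, 0], "angular": [0, 0, 0]}]' --force 40

```text
time: 17.2
tool_pos: [0.4549, 0.2435, 0.0555]
tcp_rot: [2.979, 0.996, 0.002]
wrist_force: [1.6, -2.2, 4.5]
width: 0.364
```

Call:
drive_tool --deltas '[{"hand": 0, "offset": [0, 0, 0], "angular": [0, 0, 0]}, {"hand": 0, "offset": [0, 0, 0], "angular": [0, 0, 0]}, {"hand": 0, "offset": [0, 0, 0], "angular": [0, 0, 0]}]' --force 60

```text
time: 17.58
tool_pos: [0.4549, 0.2436, 0.0556]
tcp_rot: [2.979, 0.996, 0.002]
wrist_force: [1.0, -2.7, 5.8]
width: 0.359
```

Opening is 30.5 mm instead of 28.5, so the grip is a few degrees skewed. I'll re-grasp at another yaw.

Call:
drive_tool --deltas '[{"hand": 0.55, "offset": [0, 0, 0], "angular": [0, 0, 0]}, {"hand": 0.55, "offset": [0, 0, 0], "angular": [0, 0, -3]}, {"hand": 0.55, "offset": [0, 0, 0], "angular": [0, 0, -6]}, {"hand": 0.2, "offset": [0, 0, 0], "angular": [0, 0, -6]}, {"hand": 0, "offset": [0, 0, 0], "angular": [0, 0, -6]}, {"hand": 0, "offset": [0, 0, 0], "angular": [0, 0, -6]}, {"hand": 0, "offset": [0, 0, 0], "angular": [0, 0, -6]}, {"hand": 0, "offset": [0, 0, 0], "angular": [0, 0, -6]}]' --force 40

```text
time: 18.58
tool_pos: [0.4539, 0.2435, 0.0548]
tcp_rot: [-3.027, -0.839, 0.001]
wrist_force: [0.2, 0.2, 0.2]
width: 0.379
```

Call:
drive_tool --deltas '[{"hand": 0, "offset": [0, 0, 0], "angular": [0, 0, 0]}, {"hand": 0, "offset": [0, 0, 0], "angular": [0, 0, 0]}, {"hand": 0, "offset": [0, 0, 0], "angular": [0, 0, 0]}]'

```text
time: 18.95
tool_pos: [0.4539, 0.2434, 0.0548]
tcp_rot: [3.027, 0.839, -0.001]
wrist_force: [-0.5, 0.1, -2.0]
width: 0.38
```

Worse (32.3 mm), so the true yaw is the other way, near 132°.

Call:
drive_tool --deltas '[{"hand": 0.55, "offset": [0, 0, 0], "angular": [0, 0, 0]}, {"hand": 0.6, "offset": [0, 0, 0], "angular": [0, 0, 0]}, {"hand": 0.6, "offset": [0, 0, 0], "angular": [0, 0, 6]}, {"hand": 0.6, "offset": [0, 0, 0], "angular": [0, 0, 11]}, {"hand": 0.2, "offset": [0, 0, 0], "angular": [0, 0, 11]}, {"hand": 0, "offset": [0, 0, 0], "angular": [0, 0, 11]}, {"hand": 0, "offset": [0, 0, 0], "angular": [0, 0, 11]}, {"hand": 0, "offset": [0, 0, 0], "angular": [0, 0, 11]}]' --force 40

```text
time: 19.95
tool_pos: [0.455, 0.2437, 0.0556]
tcp_rot: [2.933, 1.124, 0.003]
wrist_force: [1.4, -0.8, 5.1]
width: 0.32
```

Call:
drive_tool --deltas '[{"hand": 0, "offset": [0, 0, 0], "angular": [0, 0, 0]}, {"hand": 0, "offset": [0, 0, 0], "angular": [0, 0, 0]}, {"hand": 0, "offset": [0, 0, 0], "angular": [0, 0, 0]}]'

```text
time: 20.32
tool_pos: [0.455, 0.2437, 0.0556]
tcp_rot: [2.933, 1.125, 0.003]
wrist_force: [1.5, -1.7, 6.0]
width: 0.321
```

Opening is now 0.321: flush, with the button fully in. I'll lift straight up and carry it over while turning the jaws.

Call:
drive_tool --deltas '[{"hand": 0, "offset": [0, 0, 1], "angular": [0, 0, 0]}, {"hand": 0, "offset": [0, 0, 3], "angular": [0, 0, 0]}, {"hand": 0, "offset": [0, 0, 6], "angular": [0, 0, 0]}, {"hand": 0, "offset": [0, 0, 10], "angular": [0, 0, 0]}, {"hand": 0, "offset": [0, 0, 15], "angular": [0, 0, 0]}, {"hand": 0, "offset": [0, 0, 20], "angular": [0, 0, 0]}, {"hand": 0, "offset": [0, 0, 25], "angular": [0, 0, 0]}, {"hand": 0, "offset": [0, 0, 29], "angular": [0, 0, 0]}]'

```text
time: 21.32
tool_pos: [0.4535, 0.2437, 0.3469]
tcp_rot: [-2.932, -1.125, -0.0]
wrist_force: [0.4, 0.8, -0.8]
width: 0.323
```

Call:
drive_tool --deltas '[{"hand": 0, "offset": [0.5, -5, 0], "angular": [0, 0, 5]}, {"hand": 0, "offset": [1, -11, 0], "angular": [0, 0, 10]}, {"hand": 0, "offset": [1.5, -17, 0], "angular": [0, 0, 15]}, {"hand": 0, "offset": [2, -23, 0], "angular": [0, 0, 20]}, {"hand": 0, "offset": [2.5, -29, 0], "angular": [0, 0, 25]}, {"hand": 0, "offset": [3, -35, 0], "angular": [0, 0, 30]}, {"hand": 0, "offset": [3, -41, 0], "angular": [0, 0, 35]}, {"hand": 0, "offset": [3, -47, 0], "angular": [0, 0, 40]}]'

```text
time: 22.32
tool_pos: [0.4833, -0.2277, 0.3444]
tcp_rot: [-2.367, -2.063, -0.0]
wrist_force: [1.2, 0.1, -1.1]
width: 0.322
```

Call:
drive_tool --deltas '[{"hand": 0, "offset": [0, -2, 0], "angular": [0, 0, 0]}, {"hand": 0, "offset": [0, -3.2, -3], "angular": [0, 0, 0]}, {"hand": 0, "offset": [0, -3.2, -7], "angular": [0, 0, 0]}, {"hand": 0, "offset": [0, -3.2, -11], "angular": [0, 0, 0]}, {"hand": 0, "offset": [0, -3.2, -14], "angular": [0, 0, 0]}, {"hand": 0, "offset": [0, -3.2, -14], "angular": [0, 0, 0]}, {"hand": 0, "offset": [0, -3.2, -14], "angular": [0, 0, 0]}]'

```text
time: 23.2
tool_pos: [0.4848, -0.2582, 0.2062]
tcp_rot: [2.371, 2.06, 0.001]
wrist_force: [1.3, 0.1, -0.7]
width: 0.324
```

```bash
python3 - <<'E'
from m import *
s=bot.read_state(); print(s['tool_pos'],s['tcp_rot'],s['wrist_force'],s['width'],s['q'])
S=snap('scene','scene6');Tp=snap('top','top6')
p=s['tool_pos']
for c in(S,Tp): print(proj(c,p-[0,0,.055]),proj(c,p-[0,0,.009]),proj(c,(.4865,-.258,.109)))
a=cv2.resize(S['frame'][220:310,385:465],(533,600),interpolation=cv2.INTER_CUBIC)
cv2.imwrite('pics/c6.png',a)
E
```

```text
[ 0.4848 -0.2582  0.2062] [2.3706 2.0601 0.0011] [ 1.2636  0.1262 -0.6955] 0.3239543147826139 [-0.535   0.0435  1.9037  0.0004  1.1933 -0.3952]
[415.6648 271.3393] [417.3812 258.0116] [414.2874 282.705 ]
[449.1913 247.762 ] [454.7781 245.5165] [444.376  248.9681]
```

View pics/c6.png

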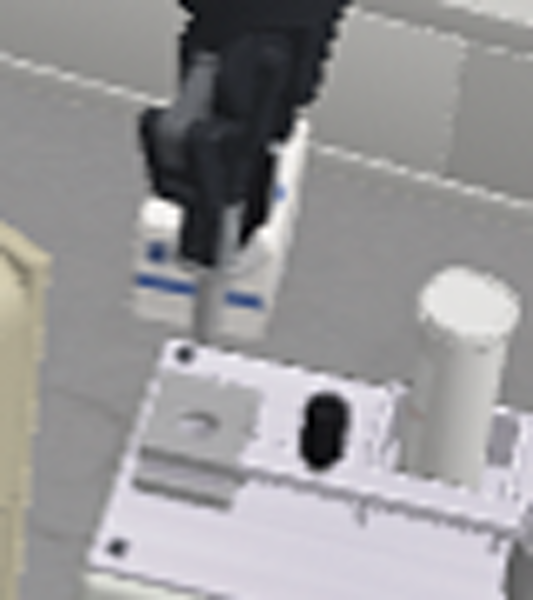

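The pin hangs vertically, shank tip at crop (206,335), above the fork hole at crop (200,422). The knob, bar and vial are in place. I'll refine the tip and hole positions numerically.

```bash
python3 - <<'E'
from m import *
S=load('scene6');g=cv2.cvtColor(S['frame'],cv2.COLOR_BGR2GRAY)
print('tip cols 408..423'); 
for v in range(260,275): print(v,g[v,408:424].tolist())
print('hole cols 405..424')
for v in range(276,290): print(v,g[v,405:425].tolist())
for uv in((414.5,282.9),(415,282.9),(414.5,283.5)): print(uv,atz(S,*uv,.109))
Tp=load('top6');g=cv2.cvtColor(Tp['frame'],cv2.COLOR_BGR2GRAY)
print('top fork cols 434..456')
for v in range(240,262,2): print(v,g[v,434:460].tolist())
E
```

```text
tip cols 408..423
260 [178, 177, 179, 167, 131, 111, 122, 123, 101, 105, 129, 157, 170, 165, 156, 168]
261 [126, 142, 160, 177, 183, 166, 134, 114, 119, 123, 129, 139, 149, 158, 166, 178]
262 [79, 86, 93, 100, 111, 123, 117, 105, 114, 129, 138, 154, 174, 181, 179, 179]
263 [144, 122, 100, 80, 72, 79, 94, 108, 121, 140, 144, 142, 159, 175, 185, 182]
264 [173, 175, 177, 177, 167, 141, 112, 109, 125, 144, 133, 91, 93, 100, 109, 127]
265 [171, 172, 171, 171, 176, 163, 121, 109, 126, 144, 141, 118, 100, 82, 71, 85]
266 [177, 174, 173, 173, 174, 157, 110, 111, 128, 147, 166, 178, 179, 176, 165, 145]
267 [179, 181, 181, 180, 181, 160, 112, 112, 131, 149, 167, 181, 181, 181, 179, 181]
268 [142, 144, 158, 167, 175, 156, 111, 114, 134, 147, 165, 179, 179, 179, 180, 180]
269 [142, 144, 144, 142, 145, 136, 113, 117, 137, 155, 172, 183, 180, 181, 181, 177]
270 [143, 143, 140, 138, 139, 133, 111, 111, 133, 141, 143, 149, 158, 168, 170, 167]
271 [142, 158, 214, 235, 198, 175, 144, 112, 130, 138, 139, 140, 142, 144, 144, 143]
272 [133, 175, 221, 168, 89, 118, 186, 217, 199, 184, 140, 118, 137, 139, 
[... 2515 characters left out ...]
8, 143, 172, 130, 88, 112, 108, 63, 53, 53, 51, 52]
252 [166, 135, 177, 186, 186, 186, 186, 182, 196, 179, 143, 154, 173, 184, 183, 184, 182, 140, 132, 97, 71, 52, 50, 53, 51, 52]
254 [152, 145, 158, 183, 184, 185, 184, 183, 184, 183, 182, 183, 183, 183, 182, 182, 180, 180, 205, 51, 63, 51, 52, 51, 52, 65]
256 [152, 165, 147, 182, 186, 185, 186, 184, 181, 180, 180, 180, 183, 181, 174, 178, 186, 190, 208, 225, 196, 172, 123, 54, 52, 64]
258 [169, 201, 171, 178, 196, 186, 204, 218, 206, 205, 213, 213, 228, 228, 228, 227, 227, 226, 226, 226, 217, 82, 50, 51, 54, 57]
260 [228, 229, 228, 227, 227, 227, 227, 226, 226, 226, 226, 226, 226, 225, 225, 224, 225, 224, 224, 223, 192, 53, 48, 50, 55, 107]
```

Call:
drive_tool --deltas '[{"hand": 0, "offset": [0.1, 0, -1.5], "angular": [0, 0, 0]}, {"hand": 0, "offset": [0.1, 0, -3], "angular": [0, 0, 0]}, {"hand": 0, "offset": [0.1, 0, -4], "angular": [0, 0, 0]}, {"hand": 0, "offset": [0.1, 0, -4.5], "angular": [0, 0, 0]}, {"hand": 0, "offset": [0.1, 0, -4.8], "angular": [0, 0, 0]}, {"hand": 0, "offset": [0.1, 0, -4.8], "angular": [0, 0, 0]}, {"hand": 0, "offset": [0.1, 0, -4.8], "angular": [0, 0, 0]}]'

```text
time: 24.18
tool_pos: [0.4855, -0.2587, 0.1575]
tcp_rot: [2.371, 2.06, 0.0]
wrist_force: [-0.9, 0.9, -1.2]
width: 0.322
```

The tip is about 5 mm into the hole with no contact force. I'll keep going down gently.

Call:
drive_tool --deltas '[{"hand": 0, "offset": [0, 0, -0.5], "angular": [0, 0, 0]}, {"hand": 0, "offset": [0, 0, -1], "angular": [0, 0, 0]}, {"hand": 0, "offset": [0, 0, -1.5], "angular": [0, 0, 0]}, {"hand": 0, "offset": [0, 0, -1.5], "angular": [0, 0, 0]}]'

```text
time: 24.68
tool_pos: [0.4846, -0.2582, 0.1411]
tcp_rot: [-2.37, -2.059, 0.001]
wrist_force: [-1.0, -0.4, -0.9]
width: 0.322
```

Call:
drive_tool --deltas '[{"hand": 0, "offset": [0, 0, -0.5], "angular": [0, 0, 0]}, {"hand": 0, "offset": [0, 0, -1], "angular": [0, 0, 0]}, {"hand": 0, "offset": [0, 0, -1.5], "angular": [0, 0, 0]}, {"hand": 0, "offset": [0, 0, -2.0], "angular": [0, 0, 0]}, {"hand": 0, "offset": [0, 0, -2.0], "angular": [0, 0, 0]}, {"hand": 0, "offset": [0, 0, -2.0], "angular": [0, 0, 0]}]'

```text
time: 25.42
tool_pos: [0.4852, -0.2585, 0.122]
tcp_rot: [2.372, 2.06, 0.0]
wrist_force: [0.1, -0.5, -1.1]
width: 0.325
```

Call:
drive_tool --deltas '[{"hand": 0, "offset": [0, 0, -0.3], "angular": [0, 0, 0]}, {"hand": 0, "offset": [0, 0, -0.5], "angular": [0, 0, 0]}, {"hand": 0, "offset": [0, 0, -0.7], "angular": [0, 0, 0]}, {"hand": 0, "offset": [0, 0, -0.7], "angular": [0, 0, 0]}, {"hand": 0, "offset": [0, 0, -0.7], "angular": [0, 0, 0]}]'

```text
time: 26.05
tool_pos: [0.4853, -0.2585, 0.1166]
tcp_rot: [2.371, 2.06, 0.0]
wrist_force: [-3.8, 0.7, 9.2]
width: 0.322
```

The collar is seated: TCP at 0.1166 m as predicted, with a 9 N reaction. I'll release.

Call:
drive_tool --deltas '[{"hand": 0.45, "offset": [0, 0, 0], "angular": [0, 0, 0]}, {"hand": 0.65, "offset": [0, 0, 0.1], "angular": [0, 0, 0]}, {"hand": 0.65, "offset": [0, 0, 0.2], "angular": [0, 0, 0]}, {"hand": 0.65, "offset": [0, 0, 0.2], "angular": [0, 0, 0]}, {"hand": 0.65, "offset": [0, 0, 1.5], "angular": [0, 0, 0]}, {"hand": 0.65, "offset": [0, 0, 4], "angular": [0, 0, 0]}, {"hand": 0.65, "offset": [0, 0, 8], "angular": [0, 0, 0]}, {"hand": 0.65, "offset": [0, 0, 13], "angular": [0, 0, 0]}]'

```text
time: 27.05
tool_pos: [0.4845, -0.2581, 0.246]
tcp_rot: [-2.37, -2.059, 0.001]
wrist_force: [0.6, -0.2, 1.0]
width: 0.653
```

Call:
drive_tool --deltas '[{"hand": 0.65, "offset": [0, 5, 5], "angular": [0, 0, 0]}, {"hand": 0.65, "offset": [0, 10, 8], "angular": [0, 0, 0]}, {"hand": 0.65, "offset": [0, 16, 8], "angular": [0, 0, 0]}, {"hand": 0.65, "offset": [0, 22, 8], "angular": [0, 0, 0]}, {"hand": 0.65, "offset": [0, 28, 8], "angular": [0, 0, 0]}, {"hand": 0.65, "offset": [0, 34, 8], "angular": [0, 0, 0]}, {"hand": 0.65, "offset": [0, 40, 8], "angular": [0, 0, 0]}, {"hand": 0.65, "offset": [0, 40, 8], "angular": [0, 0, 0]}]'

```text
time: 28.05
tool_pos: [0.4846, 0.1454, 0.3259]
tcp_rot: [-2.365, -2.068, -0.003]
wrist_force: [-1.0, -0.2, -0.3]
width: 0.65
```

```bash
python3 - <<'E'
from m import *
s=bot.read_state(); print(s['time'],s['tool_pos'],s['wrist_force'],s['width'])
S=snap('scene','scene7');Tp=snap('top','top7')
a=cv2.resize(S['frame'][245:320,385:485],(800,600),interpolation=cv2.INTER_CUBIC)
b=cv2.resize(Tp['frame'][205:285,415:515],(400,320),interpolation=cv2.INTER_CUBIC)
c=cv2.resize(S['frame'][262:302,398:432],(400,470),interpolation=cv2.INTER_CUBIC)
a=cv2.resize(a,(400,300)); left=np.vstack([a,cv2.resize(b,(400,300))]); r=np.zeros((600,400,3),np.uint8); r[:470]=c
cv2.imwrite('pics/c7.png',np.hstack([left,r]))
E
```

```text
28.05 [0.4846 0.1454 0.3259] [-0.9526 -0.2158 -0.3123] 0.6495558117851032
```

View pics/c7.png

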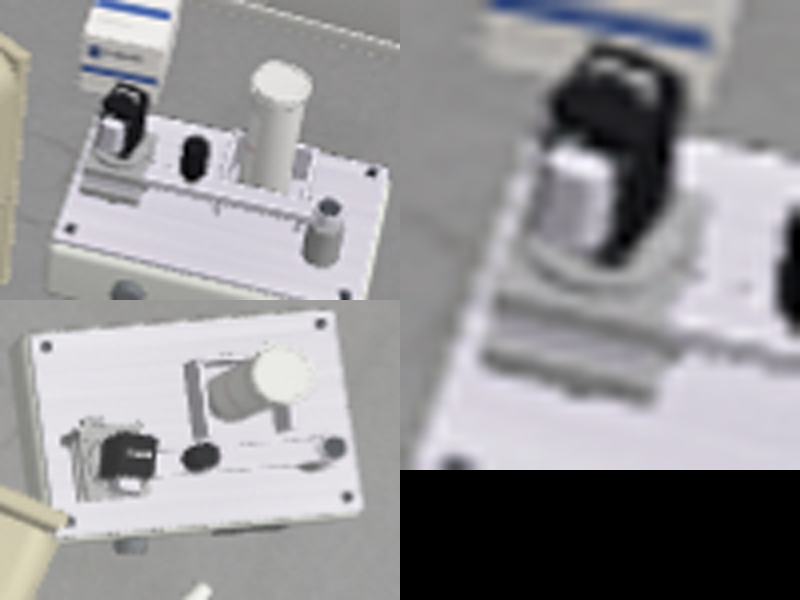

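The final picture shows:
- The collar lies flat on the fork at (620,265) in the right crop.
- The silver button stands out on the front side at (575,200), and at (128,487) in the top view.
- The tongue is in the fork, the bar is shut, and the vial is upright in the pocket.

The gripper is clear of everything, so I'll hand the job in.

```bash
python3 -c "
from workcell import bot
print(bot.finish_job())"
```

```text
the job is handed in; nothing more can be done
None
```

The mixer is ready to run and I've handed the job in, with the robot clock at about 28 s of the 72 s allowed. No verdict was reported.

- **Vial:** I stood the short white vial in the pocket and released it. The last picture shows it upright behind the shut bar.
- **Bar:** I pushed it by the knob to its stop. The force rose to 13.7 N with no further movement, and the pictures show the tongue in the fork.
- **Pin:** The first two grips were a few degrees skewed (about 31 and 32 mm open), so I re-gripped at the right angle. The opening then read 27 mm, slightly under the expected 28.5 mm, which I took as the button fully in. The pin slid through freely, and the collar stopped at the predicted height with a 9 N reaction.
- **After release:** The last picture shows the collar flat on the fork and the button sprung out. The catch under the fork can't be seen, so I inferred that it locked and did not pull-test it.

I kept the arm away from the tall vial, the carton, the timer and the pen. The carton and part of the pen appear in the last crops; I did not check the tall vial or the timer again at the end.

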